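# Close and latch the sandwich press

## Robot

A 7-joint arm with a two-finger parallel gripper is mounted at the origin on the work surface. World frame = base frame: x ahead of the robot, y to its left, z up, the work surface at z = 0. Lengths are in m, angles in rad, forces in N, time in s.
With the tool pointing down it reaches from about 0.425 to 0.95 m from the base axis. Payload 4.7 kg.
Tool frame: the origin (TCP) lies on the centre line of the jaws, within the pads' length; the fingertips stand robot.nose_length ahead of it and the grasp point (between the pads) lies 8 mm behind it (robot.nose_length is the distance from the TCP to the fingertips, in m); z points along the fingers, x is the direction in which the jaws open and shut, and the axes are right-handed (so a half turn about z gives the same grasp; the last joint's range is limited). The gripper opens to 85 mm and grips with 20 to 120 N. Pads are 22 mm wide; open, the fingers measure 114 mm over their backs; the gripper's body (76 mm by 85 mm) begins 54 mm behind the grasp point. The pads swing forward as they close: fully open they stand 13 mm farther back than shut.
Start: joints at [1.316, 0.469, -0.049, 1.532, 0.024, 1.141, -0.082], TCP at [0.151, -0.658, 0.242] pointing down, gripper open.
Joint ranges: [-2.59, 2.59], [-0.33, 1.99], [-1.39, 1.29], [0.1, 2.45], [-1.04, 4.18], [0.21, 1.99], [-2.66, 2.66]. Speed limits (rad/s): [2.57, 2.57, 3.14, 3.14, 3.14, 3.14, 3.14].

## Interface

Orientations are given as [roll, pitch, yaw] about the fixed x, y, z axes, in that order (R = Rz(yaw) Ry(pitch) Rx(roll)).
In Python, from plant import robot gives the robot as it stands. Calls block until the motion is done:
- robot.goto(position, orientation): joint-space move of the TCP to a pose.
- robot.move_straight(position, vel=0.15, attitude=None, contact_N=None): straight line of the TCP; attitude=None keeps the orientation; vel is the mean speed in m/s. With contact_N (N) it stops when the force on the tool has changed by that much, and returns True; else False.
- robot.move_joints(angles): joint-space move.
- robot.grip(opening, strength=None): opening from 0.0 (shut) to 1.0 (fully open); strength is the grip in N (None keeps the last); returns when the fingers have stopped.
- robot.sleep(seconds).
- robot.inverse_kinematics(position, orientation): joint angles nearest the present ones, or None.
- robot.sense(): the state.
- robot.grab_frame(name): name is "scene" or "side" or "wrist"; returns a dict with "image" (384x512x3 uint8, red, green, blue), "range_z" (384x512 float32, m along the optical axis (not along the pixel's ray), 0 where there is no reading), "fx", "fy", "cx", "cy" (pixels), "dist_coeffs" ([k1, k2, p1, p2, k3] as OpenCV has them; the pictures are not rectified), "R" (3x3) and "t" (3): a world point X has camera coordinates R X + t. Camera axes: x right, y down, z forward; pixel columns grow to the right and rows downward; lengths in m; the calibration is good to about 2 mm. A picture is of the moment at which its call begins.
A pose or a line that the arm cannot do raises robot.IKError and nothing moves.
- robot.close_job(): hands the job in, once; it reports no verdict.
The state is a dict: "t": time; "joint_pos": joint angles; "joint_velocities": joint speeds; "effort": joint torques, N m; "tcp_pos": TCP position; "tcp_rot": TCP orientation; "wrist_force": force on the tool from outside, world axes, zero at the start; "torque": the same for the moment, N m; "opening": opening from 0.0 (shut) to 1.0 (fully open).
Only numpy, scipy, OpenCV 4.12 (cv2) and the standard library are available. Lean on these libraries where they do the work, as an engineer would, in place of code of your own. Each camera call takes 0.05 s, during which the arm holds its last target. There are 200 camera calls.

## Task

The sandwich press on the kitchen counter is being put away. Push its raised lid down with your fingertips until it is fully shut, then push the toggle lever at its front up and over its centre so that it snaps across and stays latched against the shut lid. Shut the lid before the lever goes over, only push (lift the lid no further), and leave the mug, the shaker and the cruet where they stand.

Things in the scene. Friction and masses are not known exactly. Their poses are not given: they have to be found in the camera images.
- press: sandwich press, fixed to the counter by its feet: black base 260 x 260 mm, base top 58 mm above the counter, steel lid hinged along its back. Origin: centre of the underside, on the counter. Its x axis points from the front (lever side) to the back (hinge), z up, y along the front edge. The lid's hinge line is parallel to y at x = +132 mm, z = 60 mm. The lever's hinge line is parallel to y at x = -165 mm, z = 45 mm; the lever is in the middle of the front (y = 0).
- lid (a joint): lid angle in rad: 0 shut (lid level, its top 98 mm above the counter), growing as its front edge rises; starts between 0.45 and 0.85. The hinge is stiff, so the lid stays at any angle; about 1 to 4 N down near the front edge moves it. It takes no force to stay shut.
- lid_edge (a point): middle of the front edge of the lid's top face (260 mm from the hinge line and, when shut, 38 mm above it). The lid is a flat steel slab 34 mm thick, 256 mm wide along the press's y and 255 mm deep; its whole top face can be pushed. A small keeper lip, 60 mm wide, sticks out 21 mm further at the front, below the top face.
- lever (a joint): lever angle in rad: 0 open (leaning 0.5 rad out from vertical, away from the lid), 0.85 latched (leaning 0.35 rad towards the lid). A spring holds it at either stop; its centre is at 0.425, past which it snaps by itself to the other stop. About 2 to 5 N level push at the bar starts it.
- lever_bar (a point): centre of the lever's grip bar: a black bar 20 mm thick and 50 mm long, parallel to the press's y, at the end of a 10 mm thick steel stem, 90 mm from the lever's hinge line. Open: 124 mm above the counter, 43 mm out from the hinge line; latched: 130 mm above the counter, 31 mm in from it. It is pushed level towards the press (its +x) from its outer side.
- mug: white ceramic mug, 80 mm across, 90 mm tall, bystander; origin: centre of its underside
- shaker: white ceramic salt shaker, 48 mm across, 82 mm tall, bystander; origin: centre of its underside
- cruet: green glass cruet, 58 mm across, 160 mm tall, bystander; origin: centre of its underside

How it is judged:
By the outcome, as a careful person would: the job done as asked, in the order asked, and still so for the second after the job is handed in, with the robot touching nothing.
It also fails if it takes over 45 s, if anything falls off the work surface, if the arm or the gripper's body presses on something with over 40 N, if the wrist force passes 120 N, or if a joint passes its speed limit or range.

## Working session

There is one attempt and no reset: what is moved stays moved. The work goes in short steps, each a Python script; the robot and the scene stay as the last script left them, time stands still between calls to the robot, and variables do not carry over. Pictures are saved under pics/ and viewed, about 8 in all and at most 12, crops included, and the job is handed in when it is done.

```bash
mkdir -p pics; cat > h.py <<'E'
import numpy as np, cv2
from plant import robot
def cam(n):
    f=robot.grab_frame(n); K=np.array([[f['fx'],0,f['cx']],[0,f['fy'],f['cy']],[0,0,1.]]); f['K']=K; f['D']=np.array(f['dist_coeffs'],float)
    f['R']=np.array(f['R']); f['t']=np.array(f['t']); return f
def cloud(f):
    v,u=np.mgrid[0:384,0:512]; p=cv2.undistortPoints(np.stack([u,v],-1).reshape(-1,1,2).astype(float),f['K'],f['D']).reshape(384,512,2)
    z=f['range_z']; c=np.dstack([p[...,0]*z,p[...,1]*z,z]); w=(c-f['t'])@f['R']; w[z<=0]=np.nan; return w
def proj(f,X):
    return cv2.projectPoints(np.array(X,float).reshape(-1,1,3),cv2.Rodrigues(f['R'])[0],f['t'],f['K'],f['D'])[0].reshape(-1,2)
def save(n,im): cv2.imwrite('pics/'+n,im[...,::-1])
E
python3 - <<'E'
from h import *
a=cam('scene');b=cam('side')
import pickle;pickle.dump((a,b),open('f.pkl','wb'))
save('a.png',cv2.resize(a['image'],(800,600)));save('b.png',cv2.resize(b['image'],(800,600)))
s=robot.sense();print(robot.nose_length,s['t'],s['tcp_pos'],s['tcp_rot'])
for f in (a,b):print(-f['R'].T@f['t'], f['R'][2])
E
```

```text
0.011 0.1 [ 0.1510424  -0.65739122  0.24136767] [ 3.14158039e+00  1.72724315e-03 -1.34498591e+00]
[ 1.2811132  -0.38853801  0.87719906] [-0.65369411  0.33440599 -0.67886423]
[ 0.25613863 -0.67182802  0.61326333] [ 0.32809023  0.75535307 -0.5672729 ]
```

View pics/a.png

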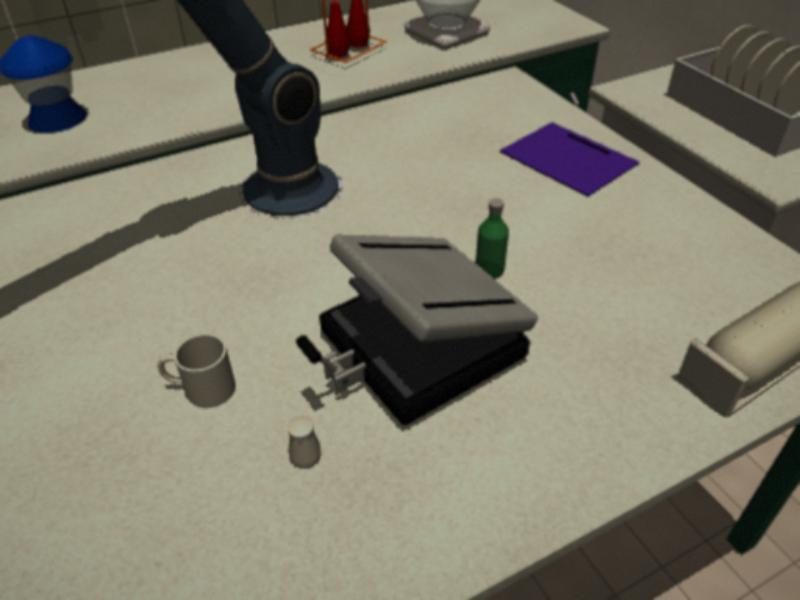

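View pics/b.png

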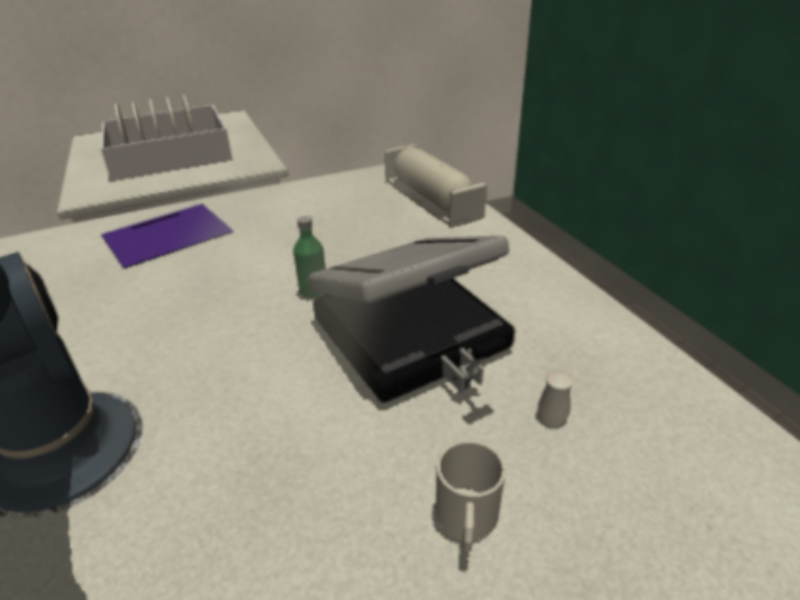

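Scene view: press with its lid raised, lever at (310,350) facing the mug at (205,370), shaker at (303,442), cruet at (492,245). The side view shows the same layout. Next I'll fit the pose from the depth data.

```bash
cat > fit.py <<'E'
from h import *
def lidfit(W,seed,verbose=True):
    pts=W.reshape(-1,3); pts=pts[~np.isnan(pts[:,0])]
    s=W[seed[1]-5:seed[1]+6,seed[0]-5:seed[0]+6].reshape(-1,3); s=s[~np.isnan(s[:,0])]
    c=s.mean(0)
    q=s
    for r in (.05,.1,.16,.2,.2):
        c0=q.mean(0); n=np.linalg.svd(q-c0,full_matrices=False)[2][2]; n*=np.sign(n[2])
        m=(abs((pts-c0)@n)<.004)&(np.linalg.norm(pts-c,axis=1)<r)&(pts[:,2]>.075); q=pts[m]
    return n,c0,q
if __name__=='__main__':
    import pickle
    fs=pickle.load(open('f.pkl','rb'))
    for f,seed in zip(fs,((275,182),(268,170))):
        W=cloud(f); n,c,q=lidfit(W,seed)
        yaw=np.arctan2(n[1],n[0]); th=np.arctan2(np.hypot(n[0],n[1]),n[2])
        ex=np.array([np.cos(yaw),np.sin(yaw),0]); ey=np.array([-ex[1],ex[0],0])
        u=np.cross(ey,n)  # hinge direction along lid
        a=q@u; b=q@ey; pc=lambda x:np.percentile(x,[.5,2,50,98,99.5]).round(4)
        # hinge: n.h = n.c-.038 , h=ex*s + .06 z
        sx=((n@c)-.038-.06*n[2])/(n@ex)
        rc=cv2.minAreaRect(np.c_[a,b].astype(np.float32))
        print('yaw',yaw,'th',th,'N',len(q),'a',pc(a),'b',pc(b),'rect',rc)
        h=ex*sx+[0,0,.06]; print('hinge s',sx,'hinge u',h@u,'front a0 expected',h@u-.26)
        P=W.reshape(-1,3);P=P[~np.isnan(P[:,0])]
        # objects
        d=P-0
        m=(abs(P[:,2]-.058)<.004); fr=P[m]; print('z58 ex',np.percentile(fr@ex,[1,5,50,95]).round(3),'ey',np.percentile(fr@ey,[1,5,95,99]).round(3))
        for nm,px in dict(mug=(205,370),shaker=(303,442),cruet=(492,245),bar=(310,350)).items():
            if f is fs[0]:
                x,y=int(px[0]*.64),int(px[1]*.64); print(nm,np.nanmedian(W[y-2:y+3,x-2:x+3].reshape(-1,3),0).round(3))
E
python3 fit.py
```

```text
yaw 1.682603434421727 th 0.44835014247277294 N 4033 a [-0.2045 -0.2024 -0.1002  0.0333  0.0382] b [-0.6935 -0.6911 -0.5869 -0.4539 -0.4482] rect ((-0.07938705384731293, -0.5693432092666626), (0.25433269143104553, 0.2526470422744751), 0.0681869387626648)
hinge s 0.09201704967296329 hinge u 0.05691364724669747 front a0 expected -0.20308635275330253
z58 ex [-0.398 -0.31  -0.095  1.027] ey [-0.961 -0.691  0.612  0.901]
mug [ 0.525 -0.329  0.088]
shaker [ 0.696 -0.246  0.061]
cruet [0.477 0.215 0.087]
bar [ 0.605 -0.189  0.133]
yaw 1.6374026931397418 th 0.2690280263542694 N 739 a [-0.1632 -0.1623 -0.1519 -0.0979 -0.0899] b [-0.6931 -0.6856 -0.552  -0.4495 -0.4469] rect ((-0.12419378012418747, -0.5705960988998413), (0.07360579073429108, 0.25099125504493713), 2.334200382232666)
hinge s 0.2596086669032482 hinge u 0.23432279143729867 front a0 expected -0.025677208562701337
z58 ex [-0.399 -0.285 -0.041  1.568] ey [-1.999 -1.939 -0.177  0.037]
```

```bash
cat >> h.py <<'E'
YAW=1.683; EX=np.array([np.cos(YAW),np.sin(YAW),0]); EY=np.array([-EX[1],EX[0],0])
O=EX*(.092-.132)+EY*(-.570)
def P(x,y,z): return O+EX*x+EY*y+np.array([0,0,z])
def lidpts(th):
    c,s=np.cos(th),np.sin(th)
    g=lambda r,h,y:P(.132-r*c+h*s,y,.06+r*s+h*c)
    return [g(.26,.038,-.128),g(.26,.038,.128),g(.005,.038,.128),g(.005,.038,-.128)]
def overlay(f,th,lev,k=4,box=(180,140,350,280)):
    x0,y0,x1,y1=box; im=cv2.resize(f['image'][y0:y1,x0:x1],None,fx=k,fy=k,interpolation=cv2.INTER_CUBIC).copy()
    a=.5-lev; bar=[P(-.165-.09*np.sin(a),y,.045+.09*np.cos(a)) for y in(-.025,.025)]
    for pts,col in ((lidpts(th),(255,0,0)),([P(-.13,-.13,.058),P(-.13,.13,.058),P(.13,.13,.058),P(.13,-.13,.058)],(0,255,0)),(bar,(255,255,0))):
        p=((proj(f,pts)-[x0,y0]+.5)*k).astype(np.int32); cv2.polylines(im,[p],True,col,1)
    return im
E
python3 - <<'E'
from h import *; import pickle
a,b=pickle.load(open('f.pkl','rb'))
A=overlay(a,.448,0,box=(180,140,350,280));B=overlay(b,.448,0,box=(190,140,350,280))
save('ov.png',cv2.resize(np.hstack([A,B]),None,fx=.6,fy=.6,interpolation=cv2.INTER_AREA))
print(O)
for yaw in (YAW-np.pi,YAW-np.pi/2,YAW):
  for p in (P(-.06,0,.30),P(-.06,0,.10),P(-.26,0,.25),P(-.26,0,.12),P(-.13,0,.12)):
    try:q=robot.inverse_kinematics(p,[np.pi,0,yaw])
    except Exception as e:q=None
    print(round(yaw,2),p.round(3),None if q is None else np.round(q,2))
E
```

```text
[ 0.57089444  0.02407351 -0.        ]
-1.46 [ 0.578 -0.036  0.3  ] [ 0.48  0.33 -0.64  1.67  0.21  1.21 -1.66]
-1.46 [ 0.578 -0.036  0.1  ] [ 0.33  0.52 -0.45  1.88  0.3   0.81 -1.74]
-1.46 [ 0.6   -0.234  0.25 ] [ 0.53  0.43 -0.31  1.59  0.14  1.14 -1.27]
-1.46 [ 0.6   -0.234  0.12 ] [ 0.51  0.56 -0.29  1.71  0.19  0.9  -1.31]
-1.46 [ 0.585 -0.105  0.12 ] [ 0.38  0.5  -0.37  1.83  0.23  0.85 -1.56]
0.11 [ 0.578 -0.036  0.3  ] [ 0.58  0.36 -0.77  1.66  0.26  1.23 -0.14]
0.11 [ 0.578 -0.036  0.1  ] [ 0.48  0.57 -0.66  1.87  0.45  0.86 -0.29]
0.11 [ 0.6   -0.234  0.25 ] [ 0.75  0.49 -0.63  1.58  0.3   1.18  0.17]
0.11 [ 0.6   -0.234  0.12 ] [ 0.72  0.62 -0.6   1.7   0.41  0.95  0.08]
0.11 [ 0.585 -0.105  0.12 ] [ 0.59  0.56 -0.65  1.82  0.42  0.91 -0.15]
1.68 [ 0.578 -0.036  0.3  ] [ 0.76  0.46 -1.06  1.65  0.41  1.28  1.3 ]
1.68 [ 0.578 -0.036  0.1  ] [ 0.58  0.62 -0.81  1.86  0.56  0.9   1.18]
1.68 [ 0.6   -0.234  0.25 ] [ 0.86  0.53 -0.81  1.57  0.4   1.21  1.66]
1.68 [ 0.6   -0.234  0.12 ] [ 0.81  0.66 -0.74  1.69  0.51  0.99  1.57]
1.68 [ 0.585 -0.105  0.12 ] [ 0.67  0.6  -0.79  1.81  0.52  0.94  1.34]
```

View pics/ov.png

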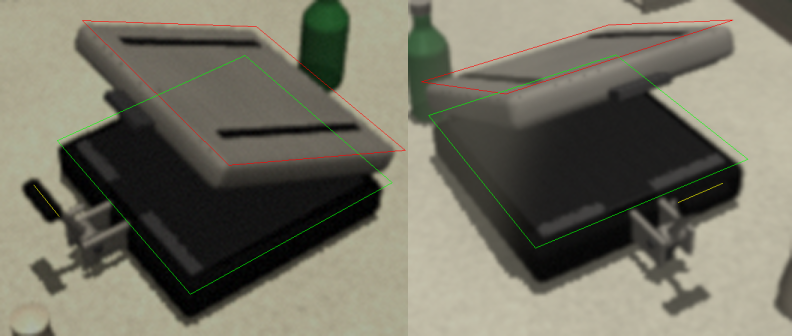

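Overlay: the lid and base outlines match within a few mm, and the bar centre in the scene crop at (43,200) matches the model. Now I'll push the lid.

```bash
python3 - <<'E'
from h import *
R=[np.pi,0,YAW-np.pi/2]
def st(m): s=robot.sense();print(m,round(s['t'],2),np.round(s['tcp_pos'],4),np.round(s['wrist_force'],2))
robot.grip(0.0); p=robot.sense()['tcp_pos']
robot.move_straight([p[0],p[1],.34],vel=.2)
robot.goto(P(-.07,0,.30),R); st('above')
print(robot.move_straight(P(-.07,0,.22),vel=.15,contact_N=5)); st('near')
print(robot.move_straight(P(-.07,0,.096),vel=.05,contact_N=15)); st('pushed')
f=cam('scene'); g=cam('side')
save('c.png',np.hstack([overlay(f,0,0,k=2.5,box=(180,140,340,290)),overlay(g,0,0,k=2.5,box=(190,140,350,290))]))
E
```

```text
above 4.15 [ 0.5788 -0.0469  0.2999] [ 0.4   0.05 -0.2 ]
False
near 4.83 [ 0.5793 -0.0454  0.2207] [0.7  0.   1.23]
True
pushed 6.79 [ 0.5787 -0.0455  0.1091] [-1.34 -0.16  6.25]
```

View pics/c.png

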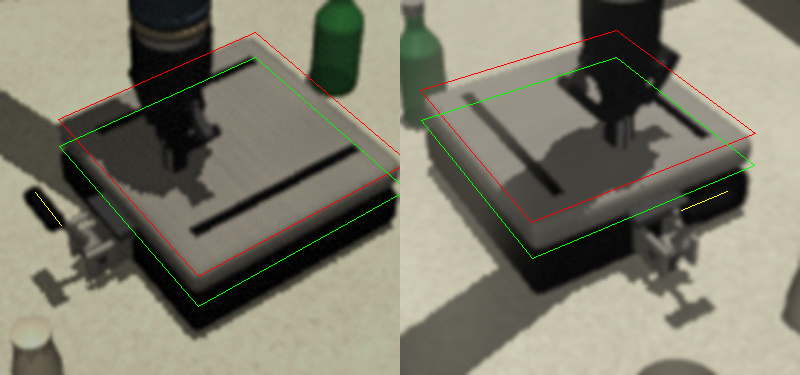

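The lid looks shut (tip height 0.098 m, equal to the shut lid top). Next: retreat, check that it is level from depth, and close in on the bar.

```bash
python3 - <<'E'
from h import *; from fit import lidfit
R=[np.pi,0,YAW-np.pi/2]
def st(m): s=robot.sense();print(m,round(s['t'],2),np.round(s['tcp_pos'],4),np.round(s['wrist_force'],2))
robot.move_straight(P(-.07,0,.25),vel=.15)
robot.move_straight(P(-.265,0,.25),vel=.15); st('over')
f=cam('scene'); W=cloud(f); px=proj(f,[P(0,0,.098)])[0].astype(int)
n,c,q=lidfit(W,px); d=W.reshape(-1,3)
print('n',n.round(4),'c',c.round(4),'tilt',np.degrees(np.arccos(n[2])),'front z err', [(n@c-n[:2]@P(x,0,0)[:2])/n[2] for x in(-.12,.12)])
# black bar cloud
m=W.reshape(-1,3); m=m[~np.isnan(m[:,0])]; l=np.c_[(m-O)@EX,(m-O)@EY,m[:,2]]
k=(l[:,0]>-.24)&(l[:,0]<-.18)&(abs(l[:,1])<.05)&(l[:,2]>.105)&(l[:,2]<.15); k=l[k]; print(len(k),k.min(0),k.max(0),np.median(k,0))
robot.move_straight(P(-.265,0,.121),vel=.15,contact_N=5); st('down')
g=cam('side'); f=cam('scene')
save('d.png',np.hstack([overlay(f,0,0,k=4,box=(150,190,250,300)),overlay(g,0,0,k=4,box=(250,180,350,290))]))
E
```

```text
over 9.43 [ 0.6008 -0.2377  0.2502] [ 0.91  0.88 -0.23]
n [ 1.1e-03 -5.0e-04  1.0e+00] c [0.581  0.0132 0.099 ] tilt 0.07081786726014458 front z err [np.float64(0.09892733782390348), np.float64(0.09907400519789583)]
172 [-0.22213075 -0.02500165  0.11617098] [-0.20194825  0.02627637  0.1372044 ] [-0.21422319 -0.00488352  0.13227716]
down 10.49 [ 0.6014 -0.2393  0.1221] [0.89 0.15 0.48]
```

View pics/d.png

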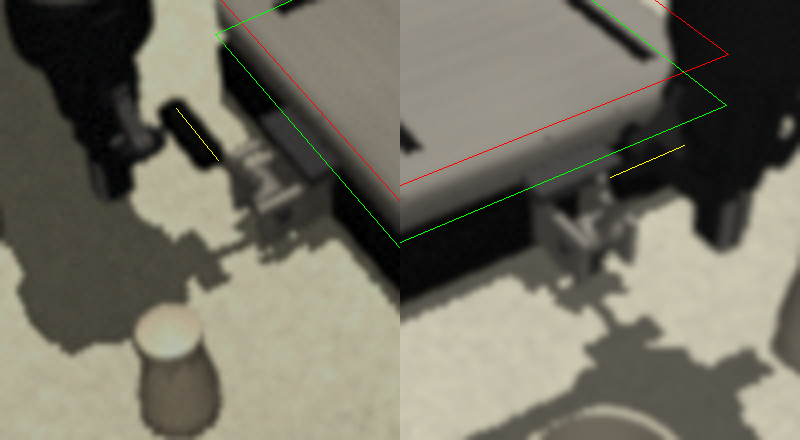

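The lid is level with its top at 0.099 m. The bar is centred (y from -25 to +26 mm), and the fingertips stand clear outside it. Now I'll push the lever.

```bash
python3 - <<'E'
from h import *
def st(m): s=robot.sense();print(m,round(s['t'],2),np.round(s['tcp_pos'],4),'press x',round(float((s['tcp_pos']-O)@EX),4),np.round(s['wrist_force'],2))
for x in (-.225,-.205,-.19,-.175,-.163):
    r=robot.move_straight(P(x,0,.121),vel=.05,contact_N=25); st(r)
    if r: break
robot.sleep(.2); st('hold')
robot.move_straight(P(-.265,0,.121),vel=.12); st('back')
robot.move_straight(P(-.265,0,.26),vel=.15); st('up')
robot.sleep(.3)
f=cam('scene');g=cam('side')
m=cloud(f).reshape(-1,3); m=m[~np.isnan(m[:,0])]; l=np.c_[(m-O)@EX,(m-O)@EY,m[:,2]]
k=l[(l[:,0]>-.24)&(l[:,0]<-.1)&(abs(l[:,1])<.05)&(l[:,2]>.112)&(l[:,2]<.15)]; print(len(k),k.min(0),k.max(0),np.median(k,0))
save('e.png',np.hstack([overlay(f,0,.85,k=2.5,box=(100,130,260,310)),overlay(g,0,.85,k=2.5,box=(190,160,350,340))]))
E
```

```text
False 11.54 [ 0.5965 -0.2001  0.1213] press x -0.2257 [ 1.04 -3.81  3.34]
False 12.09 [ 0.5934 -0.1784  0.1204] press x -0.2037 [ 0.61 -0.04 -0.83]
False 12.54 [ 0.5922 -0.1641  0.1211] press x -0.1893 [-0.56 -0.34 -0.08]
False 12.99 [ 0.5905 -0.1494  0.1211] press x -0.1746 [ 0.02 -0.08  0.8 ]
False 13.38 [ 0.5892 -0.1374  0.1211] press x -0.1625 [ 0.34  0.74 -0.06]
hold 13.58 [ 0.5891 -0.1382  0.121 ] press x -0.1633 [-0.5   0.03 -0.04]
back 14.58 [ 0.6006 -0.2379  0.1211] press x -0.2637 [ 0.42 -0.01  0.05]
up 15.66 [ 0.5999 -0.2392  0.2588] press x -0.2649 [ 0.18 -0.52  0.32]
179 [-0.15130795 -0.02562259  0.11249169] [-0.12743288  0.02764291  0.14355831] [-0.14159715 -0.0031445   0.13720088]
```

View pics/e.png

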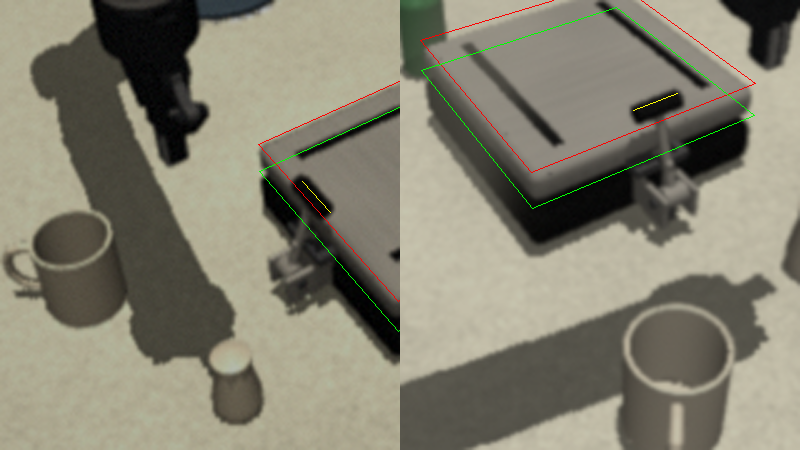

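The lever is over the lid: the bar at (312,197) in the scene crop and (657,106) in the side crop sits on the latched model position. The mug and shaker are upright and were not touched. Handing in.

```bash
python3 - <<'E'
from h import *; import pickle
a=pickle.load(open('f.pkl','rb'))[0]; f=cam('scene')
d=np.abs(a['image'].astype(int)-f['image']).max(2)
for n,(x,y) in dict(mug=(205,370),shaker=(303,442),cruet=(492,245)).items():
    x,y=int(x*.64),int(y*.64); print(n,d[y-8:y+9,x-8:x+9].mean().round(1))
s=robot.sense();print(s['t'],np.round(s['wrist_force'],2)); print(robot.close_job())
E
```

```text
mug 4.4
shaker 5.2
cruet 3.3
16.1083 [-0.58 -0.72  0.24]
the job is handed in; nothing more can be done
None
```

The lid is fully shut and the lever has snapped over and is latched. I handed the job in at about 16 s, with the arm clear of everything.

- **Lid:** I pushed it down with closed fingertips. The fingertips stopped at 98 mm, the height of the shut lid. After I backed off, the depth image showed the lid level (0.07° tilt), with its top at 99 mm.
- **Lever:** I then pushed the bar level towards the press. The force peaked at about 4–5 N in my readings, then dropped to zero as the lever snapped over. After the retreat, depth put the bar about 8 mm out from its nominal latched position. The same method read about 6 mm out when the lever was open, so I take that as measurement bias. The bar overlay agrees in both camera views.
- **Mug, shaker and cruet:** none was touched, and the before/after images at each differ only by noise-level amounts.
- **One disagreement:** before I moved, the model outline sat a few mm off in the side camera. I used the pose from the scene camera instead, and the contacts confirmed it.

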